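# Tuck the soap tin's flap shut

## Robot

A 6-joint arm with a two-finger parallel gripper is mounted at the origin on the work surface. World frame = base frame: x ahead of the robot, y to its left, z up, the work surface at z = 0. Lengths are in m, angles in rad, forces in N, time in s.
With the tool pointing down it reaches from about 0.425 to 0.95 m from the base axis. Payload 3.5 kg.
Tool frame: the origin (TCP) lies midway between the tips of the shut fingers; the grasp point (between the pads) lies 19 mm behind it; x points along the fingers, y is the direction in which the jaws open and shut, and the axes are right-handed (so a half turn about x gives the same grasp; the last joint's range is limited). The gripper opens to 85 mm and grips with 20 to 120 N. Pads are 22 mm wide; open, the fingers measure 114 mm over their backs; the gripper's body (76 mm by 85 mm) begins 54 mm behind the grasp point. The pads swing forward as they close: fully open they stand 13 mm farther back than shut.
Start: joints at [0.973, 0.286, 1.577, -0, 1.279, -0.15], TCP at [0.292, 0.608, 0.231] pointing down, gripper open.
Joint ranges: [-2.77, 2.77], [-0.9, 2.22], [0.21, 2.48], [-1.53, 4.67], [0.24, 2.81], [-2.84, 2.84]. Speed limits (rad/s): [2.79, 2.79, 3.14, 3.14, 3.14, 3.14].

## Interface

Orientations are given as a unit quaternion [x, y, z, w].
In Python, from plant import ctrl, vision gives the robot as it stands. The module is installed in compiled form; this text tells all that it offers.
- The arm moves only by the tool play_rows, never from a script. Its arguments are lists of equal length, an entry for each row: "claw": the closure in counts, from 0 (fully open) to 255 (shut); "travel": the shift along the tool's x, y, z in m, a list of three; "dr": the turn, a rotation vector about the tool's x, y, z in rad, a list of three. In form: {"claw": [claw, ...], "travel": [[tx, ty, tz], ...], "dr": [[wx, wy, wz], ...]}. A call has 1 to 20 rows; each row is the pose to reach, as a shift and turn from the pose measured when the call began, along the tool's axes at that moment; what a row does not reach only later rows make up. A row lasts 1/10 s, in which the tool goes at most 50 mm and 8.59 degrees, less where a joint would pass 70% of its speed; a pose out of reach is approached as far as the arm can. A call with a gripper value outside its range is refused whole. The fingers move at their own pace and stop on an object; "force" is the grip in N (left out, the last holds). Time passes only in rows, so rows that repeat a pose let the fingers close. It gives the time, the measured TCP pose, the force and the opening at its end, in the units of the state.
- ctrl.get_state(): the state, without advancing time (a new reading comes with each control period).
- vision.read_camera(name): name is "scene" or "top" or "wrist"; returns a dict with "img" (400x640x3 uint8, red, green, blue), "range_z" (400x640 float32, m along the optical axis (not along the pixel's ray), 0 where there is no reading), "K" (3x3 intrinsics, pixels), "distortion" ([k1, k2, p1, p2, k3] as OpenCV has them; the pictures are not rectified), "world_to_cam" (4x4, takes a point from world to camera coordinates). Camera axes: x right, y up, looking along -z (the intrinsics and any distortion apply to the point x, -y, -z); pixel columns grow to the right and rows downward; lengths in m; the calibration is good to about 2 mm. A picture is of the moment at which its call begins.
- ctrl.sign_off(): hands the job in, once; it reports no verdict.
The state is a dict: "time": time; "qpos": joint angles; "dq": joint speeds; "joint_efforts": joint torques, N m; "eef_pos": TCP position; "tcp_rot": TCP orientation; "contact_force": force on the tool from outside, world axes, zero at the start; "wrist_torque": the same for the moment, N m; "opening": opening from 0.0 (shut) to 1.0 (fully open).
Only numpy, scipy, OpenCV 4.12 (cv2) and the standard library are available. Lean on these libraries where they do the work, as an engineer would, in place of code of your own. Each camera call takes 0.05 s, during which the arm holds its last target.

## Task

The aluminium soap tin on the top tier of the white rack stands open. With the fingertips only, gently fold its hinged flap over and press it down, then push it along under the tin's dark retaining lip, all the way home, so that it stays shut when you let go. Grasp and lift nothing: leave the tin seated in its bay and the dish, deodorant and hairbrush where they are.

Things in the scene. Friction and masses are not known exactly. Their poses are not given: they have to be found in the camera images.
- tin: Open-topped aluminium soap tin, 104 x 80 x 37 mm (to its deck; 50 mm to the top of the lip), 0.45 kg, standing loose in one of the two bays of the rack's top tier (1.5 mm play; bay walls 12 mm high, so pushing it along +x only seats it against the bay wall). Origin: centre of its underside, 90 mm above the shelf. Its x axis is level and points from the flap's hinge (-x end, nearer the robot) to the retaining lip (+x end); z is up.
- flap_hinge (a joint): Angle (rad) of the flap: 0 = lying flat, 3.6 mm clear of the deck on a springy stop (pressed harder it gives, some 4 N per mm), about 1.3 = standing open, at most 1.75. A weak spring makes it stand up again to about 0.9 rad when let go untucked; laying it flat takes about 0.1 N m (2 N at 50 mm from the hinge).
- flap_slide (a joint): How far (m) the flap with its hinge axis has slid along the tin's +x: 0 = fully back, 0.016 = fully home. It slides stiffly (about 2 N) and stays where it is left. The hinge axis lies parallel to the tin's y at x = -46 mm + this value, z = 42.1 mm in the tin's frame. At 0 the flat flap's edge is 6 mm short of the lip; at 0.016 it reaches 10 mm under it. The flap must be down flat before it slides, or its edge strikes the lip.
- hinge_axis (a point): Middle of the flap's hinge axis; it moves with flap_slide.
- flap_edge (a point): Middle of the flap's free edge (the edge that is tucked), 78 mm from the hinge axis. The flap is an aluminium plate 64 mm wide (along the tin's y), 3 mm thick, with a red ridge across its upper (hinge-side) face.
- ridge (a point): Foot of the red push ridge, on the side toward the hinge, on the flap's upper face, 60 mm from the hinge axis. The ridge is 4 mm thick, 5 to 6 mm high, 44 mm wide along the tin's y: a fingertip pressing on the flap just behind it can push it toward the lip.
- tin_lip (a point): Middle of the underside of the retaining lip's inner edge (38 mm along the tin's x, 47 mm up in its frame). The lip is a dark steel strip 80 mm long, 3 mm thick, reaching from here 14 mm to the tin's +x end; the flat flap lies between 40.6 and 43.6 mm up, so it passes under with 3.4 mm to spare.
- rack: White plastic two-tier rack, 135 x 195 mm, fixed to the shelf, 102 mm high to the top tier's rim. Origin: centre of its underside; its y runs along the two bays, centred 43 mm either side.
- dish: White ceramic ring dish, 76 mm across, 22 mm high, loose in the other bay. Origin: centre of its underside. Bystander.
- deodorant: Blue capped deodorant stick standing beside the rack, 48 mm across, 106 mm high. Origin: centre of its underside. Bystander.
- hairbrush: Bamboo hairbrush lying beside the rack, 195 mm long (its x), 56 mm wide, 23 mm high. Origin: on the shelf at the middle of its length. Bystander.
There are look-alikes about, which are no part of the job. Of the things shaped like the tin, the aluminium one is meant.

How it is judged:
By the outcome, as a careful person would: the job done as asked, in the order asked, and still so for the second after the job is handed in, with the robot touching nothing.
It also fails if it takes over 38 s, if anything falls off the work surface, if the arm or the gripper's body presses on something with over 40 N, if the wrist force passes 120 N, or if a joint passes its speed limit or range.

## Working session

There is one attempt and no reset: what is moved stays moved. The work goes in short steps, Python scripts to look and compute and a tool call to move; the robot and the scene stay as the last step left them, time stands still between calls to the robot, and variables do not carry over. Pictures are saved under pics/ and viewed, and the job is handed in when it is done.

Besides the shell and the picture viewer there is one more tool, called after "Emit:" by a JSON object that holds its "api" and its "payload", one argument or row to a line. play_rows: Moves the arm, as the interface text tells. Its arguments: {"type":"object","properties":{"claw":{"type":"array","items":{"type":"number"}},"travel":{"type":"array","items":{"type":"array","items":{"type":"number"}}},"dr":{"type":"array","items":{"type":"array","items":{"type":"number"}}},"force":{"type":"number"}},"required":["claw","travel","dr"]}

```bash
mkdir -p pics; cat > h.py <<'E'
import numpy as np, cv2
from plant import ctrl, vision
from scipy.spatial.transform import Rotation as R
def cam(n):
    c=vision.read_camera(n); return c
def save(c,name): cv2.imwrite('pics/'+name,c['img'][:,:,::-1])
def world(c,us,vs,z=None):
    """pixels->world using depth (z None) or plane height z"""
    us=np.asarray(us,float).ravel(); vs=np.asarray(vs,float).ravel()
    p=cv2.undistortPoints(np.stack([us,vs],1)[:,None],c['K'],np.array(c['distortion'],float))[:,0]
    d=np.stack([p[:,0],-p[:,1],-np.ones(len(p))],1)
    T=np.linalg.inv(c['world_to_cam']); 
    dw=d@T[:3,:3].T; o=T[:3,3]
    if z is None:
        r=c['range_z'][vs.astype(int),us.astype(int)]
        return o+dw*r[:,None]
    s=(z-o[2])/dw[:,2]
    return o+dw*s[:,None]
def proj(c,P):
    P=np.atleast_2d(P); q=P@c['world_to_cam'][:3,:3].T+c['world_to_cam'][:3,3]
    q=q*[1,-1,-1]
    return cv2.projectPoints(q,np.zeros(3),np.zeros(3),c['K'],np.array(c['distortion'],float))[0][:,0]
E
python3 - <<'E'
from h import *
for n in ['scene','top','wrist']:
    c=cam(n); save(c,n+'0.png'); print(n,np.linalg.inv(c['world_to_cam'])[:3,3].round(3),c['K'][0,0],(c['range_z']>0).mean())
s=ctrl.get_state(); print(s)
E
```

```text
scene [ 1.309 -0.158  0.876] 503.07627886644747 0.99598046875
top [0.336 0.102 1.057] 402.80870085831214 0.9960703125
wrist [0.223 0.642 0.373] 344.7325818884349 0.9959453125
{'time': 0.15, 'qpos': array([ 9.73036250e-01,  2.87030372e-01,  1.57782254e+00,  1.41693041e-05,
        1.27861850e+00, -1.49988814e-01]), 'dq': array([-0.00141288, -0.00436396, -0.00452174, -0.0015335 ,  0.00014443,
       -0.00074576]), 'joint_efforts': array([ 1.84514038e-04, -4.06603360e+01, -2.93139964e+01, -1.71014999e-04,
        3.98937555e-03, -7.61572949e-06]), 'eef_pos': array([0.29192116, 0.60804826, 0.2302293 ]), 'tcp_rot': array([ 0.15637655,  0.68970533, -0.15760975,  0.68921121]), 'contact_force': array([-0.39997651, -0.11725562, -0.28808385]), 'wrist_torque': array([-0.0021517 ,  0.0254297 ,  0.03975431]), 'opening': 0.9959857725579746}
```

View pics/scene0.png

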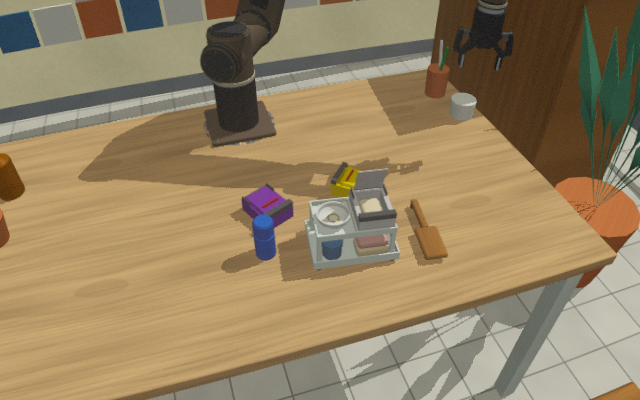

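View pics/top0.png

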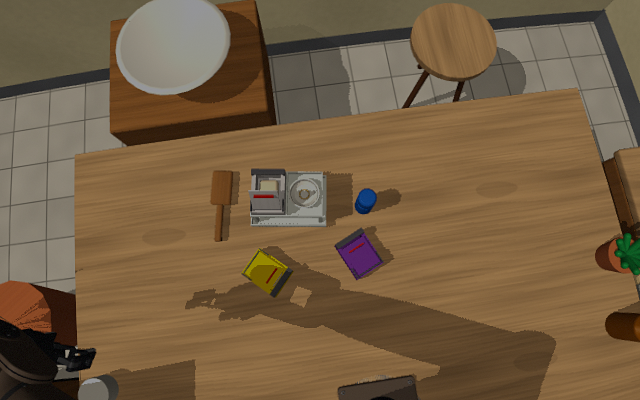

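View pics/wrist0.png

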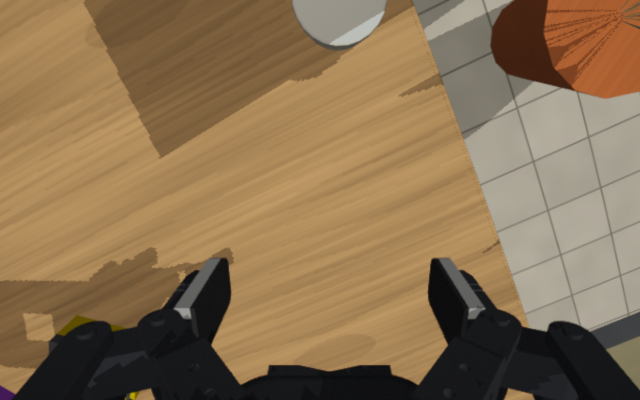

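Tin-like objects in the top view are yellow (267,272), purple (360,254) and the grey one in the white rack (267,193). The grey one is aluminium and sits on the top tier beside the ring dish, so it is the one meant. I'll confirm that with a crop.

```bash
python3 - <<'E'
from h import *
c=cam('top'); s=cam('scene')
a=cv2.resize(c['img'][155:240,195:395],None,fx=4,fy=4,interpolation=cv2.INTER_CUBIC)
b=cv2.resize(s['img'][155:275,290:460],None,fx=4,fy=4,interpolation=cv2.INTER_CUBIC)[:,:]
cv2.imwrite('pics/a1.png',a[:,:,::-1]);cv2.imwrite('pics/b1.png',b[:,:,::-1])
import pickle; pickle.dump((c,s),open('v0.pkl','wb'))
E
```

```text
(no output)
```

View pics/a1.png

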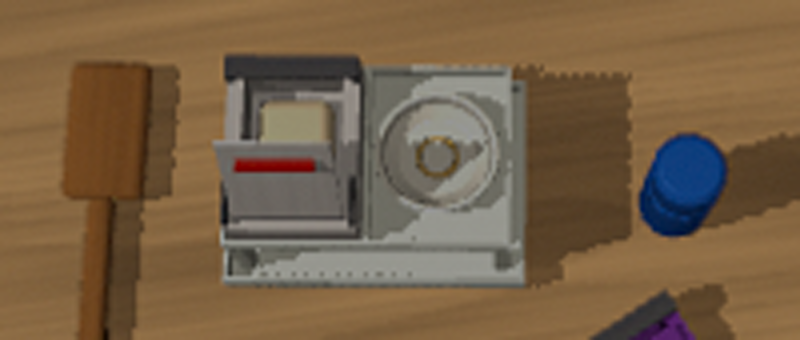

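View pics/b1.png

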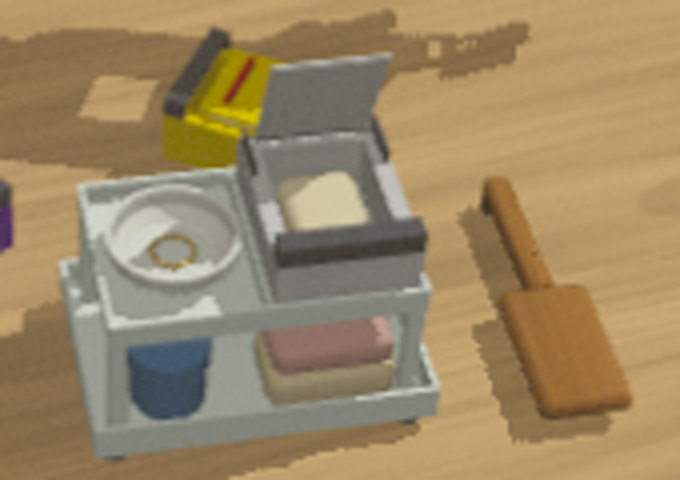

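The crops show the aluminium tin open in the rack bay at top (267,193), with its flap up, a red ridge at (263,196) and a dark lip at (268,171). The dish is beside it. Next I'll measure the lip, ridge and flap.

```bash
python3 - <<'E'
from h import *
import pickle
c,s=pickle.load(open('v0.pkl','rb'))
for n,c in (('top',c),('scene',s)):
    img=c['img'].astype(int); v,u=np.mgrid[:400,:640]
    W=world(c,u,v).reshape(400,640,3)
    mx=img.max(2); mn=img.min(2)
    near=(W[...,0]>0.3)&(W[...,0]<.85)&(np.abs(W[...,1]-.2)<.4)
    # lip: dark grey, z .13-.15
    m=(mx<95)&(mx-mn<25)&(W[...,2]>.132)&(W[...,2]<.147)&near
    k,l,st,ce=cv2.connectedComponentsWithStats(m.astype(np.uint8))
    for i in range(1,k):
        if st[i,4]>30:
            P=W[l==i]; p=P[:,:2].astype(np.float32); r=cv2.minAreaRect(p)
            vv,uu=np.where(l==i); Q=world(c,uu,vv,.140)
            print(n,'lip',st[i],'depth med',np.median(P,0).round(4),'rect',r, 'planerect',cv2.minAreaRect(Q[:,:2].astype(np.float32)))
    red=(img[...,0]>110)&(img[...,1]<50)&(img[...,2]<60)&(W[...,2]>.11)&near
    if red.sum():
        P=W[red]; print(n,'red',red.sum(),P.mean(0).round(4),P.min(0).round(4),P.max(0).round(4), np.column_stack(np.where(red)).mean(0))
    fl=(mx-mn<25)&(W[...,2]>.150)&(W[...,2]<.26)&near
    P=W[fl]; P=P[np.abs(P[:,1]-np.median(P[:,1]))<.06]
    print(n,'flap',len(P),P.min(0).round(4),P.max(0).round(4),P.mean(0).round(4))
    q=P-P.mean(0); U,S,V=np.linalg.svd(q,full_matrices=False); print(' normal',V[2].round(3),'dirs',V[0].round(3),V[1].round(3),S.round(3))
    top=P[P[:,2]>P[:,2].max()-.006]; print(' topedge',top.mean(0).round(4),top.min(0).round(4),top.max(0).round(4))
    rim=(mn>140)&(mx-mn<30)&(W[...,2]>.095)&(W[...,2]<.108)&near
    print(n,'rim',cv2.minAreaRect(W[rim][:,:2].astype(np.float32)))
E
```

```text
top lip [251 169  34   6 171] depth med [0.6267 0.1873 0.14  ] rect ((0.6264537572860718, 0.1869434118270874), (0.07941459119319916, 0.012671027332544327), 81.25019836425781) planerect ((0.6254695057868958, 0.18682976067066193), (0.07909753918647766, 0.01240328885614872), 81.72899627685547)
top red 38 [0.555  0.1978 0.1939] [0.5507 0.1779 0.1884] [0.559  0.2175 0.1975] [195.5 263. ]
top flap 352 [0.5378 0.165  0.15  ] [0.5695 0.2301 0.2073] [0.5534 0.1973 0.1786]
 normal [-0.926  0.138  0.352] dirs [0.355 0.636 0.685] [ 0.129 -0.759  0.638] [0.368 0.359 0.018]
 topedge [0.5634 0.198  0.2042] [0.5567 0.165  0.2014] [0.5695 0.228  0.2073]
top rim ((0.5620962381362915, 0.1542976200580597), (0.17205291986465454, 0.08045529574155807), 82.12205505371094)
scene lip [359 210  37  11 163] depth med [0.6328 0.1857 0.1382] rect ((0.6317963004112244, 0.18626749515533447), (0.0785270482301712, 0.015642788261175156), 84.78164672851562) planerect ((0.6336846351623535, 0.1849704384803772), (0.07938925176858902, 0.020561421290040016), 83.5473861694336)
scene flap 391 [0.543  0.1685 0.1501] [0.5706 0.2319 0.2076] [0.5572 0.1999 0.1792]
 normal [-0.929  0.14   0.343] dirs [ 0.057 -0.861  0.505] [0.366 0.489 0.792] [0.356 0.347 0.018]
 topedge [0.5659 0.1982 0.204 ] [0.5596 0.1685 0.2016] [0.5706 0.2273 0.2076]
scene rim ((0.5773252248764038, 0.15295830368995667), (0.17329911887645721, 0.1171003133058548), 81.5450210571289)
```

```bash
cat >> h.py <<'E'
yaw=np.deg2rad(-8.4); X=np.array([np.cos(yaw),np.sin(yaw),0]); Y=np.array([-np.sin(yaw),np.cos(yaw),0]); Z=np.array([0,0,1.])
O=np.array([.582,.1936,.09])
def tin2w(p): return O+p[0]*X+p[1]*Y+p[2]*Z
def w2tin(p): d=np.asarray(p)-O; return np.array([d@X,d@Y,d@Z])
def Rt(sg): return np.stack([-Z,np.cross(sg*X,-Z),sg*X],1)
def rel(pw,Rw,st=None):
    st=st or ctrl.get_state(); R0=R.from_quat(st['tcp_rot'])
    return R0.inv().apply(pw-st['eef_pos']), (R0.inv()*R.from_matrix(Rw)).as_rotvec()
E
python3 - <<'E'
from h import *
st=ctrl.get_state(); print(R.from_quat(st['tcp_rot']).as_matrix().round(3))
for sg in (1,-1):
    t,d=rel(tin2w([-.07,0,.14]),Rt(sg),st); print(sg,t.round(4),d.round(4),w2tin(st['eef_pos']))
E
```

```text
[[-0.001  0.433  0.901]
 [-0.001  0.901 -0.433]
 [-1.    -0.001 -0.   ]]
1 [ 0.0009 -0.2689  0.374 ] [-3.013e-01 -3.000e-04  1.100e-03] [-0.3473805   0.367786    0.14063825]
-1 [ 0.0009 -0.2689  0.374 ] [2.8403e+00 1.6000e-03 5.0000e-04] [-0.3473805   0.367786    0.14063825]
```

Emit:
{"api": "play_rows", "payload": {
  "claw": [255,255,255,255,255,255,255,255,255,255,255,255,255,255,255,255],
  "travel": [
    [0,-0.01,0.015],
    [0,-0.03,0.045],
    [0,-0.054,0.075],
    [0,-0.08,0.112],
    [0,-0.107,0.15],
    [0,-0.134,0.187],
    [0,-0.161,0.224],
    [0,-0.188,0.262],
    [0,-0.215,0.3],
    [0,-0.238,0.332],
    [0,-0.255,0.356],
    [0,-0.265,0.368],
    [0,-0.269,0.374],
    [0,-0.269,0.374],
    [0,-0.269,0.374],
    [0,-0.269,0.374]
  ],
  "dr": [
    [-0.01,0,0],
    [-0.03,0,0],
    [-0.06,0,0],
    [-0.09,0,0],
    [-0.12,0,0],
    [-0.15,0,0],
    [-0.18,0,0],
    [-0.21,0,0],
    [-0.24,0,0],
    [-0.27,0,0],
    [-0.29,0,0],
    [-0.3,0,0],
    [-0.3,0,0],
    [-0.3,0,0],
    [-0.3,0,0],
    [-0.3,0,0]
  ]
}}

```text
time: 1.85
eef_pos: [0.5122, 0.2047, 0.2308]
tcp_rot: [0.051, 0.706, -0.052, 0.705]
contact_force: [0.0, -0.0, -0.0]
opening: -0.002
```

```bash
python3 - <<'E'
from h import *
st=ctrl.get_state(); print(w2tin(st['eef_pos']).round(4), rel(tin2w([-.07,0,.14]),Rt(1),st))
c=cam('scene'); w=cam('wrist'); save(w,'w2.png')
b=cv2.resize(c['img'][110:260,270:450],None,fx=4,fy=4,interpolation=cv2.INTER_CUBIC)
cv2.imwrite('pics/s2.png',b[:,:,::-1])
E
```

```text
[-0.0707  0.0008  0.1408] (array([ 0.00081663, -0.00080077,  0.00065467]), array([ 5.99265032e-05, -8.11479031e-04,  8.64603947e-04]))
```

View pics/w2.png

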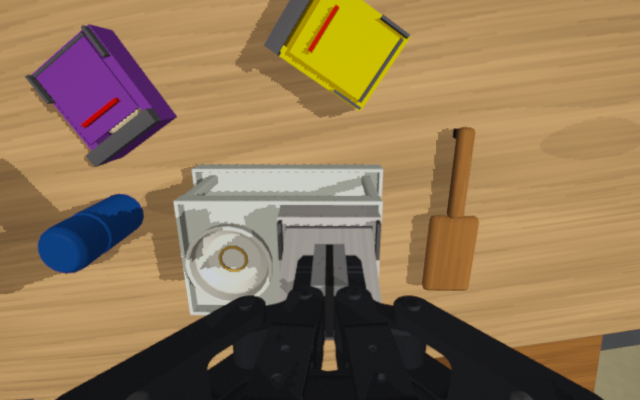

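View pics/s2.png

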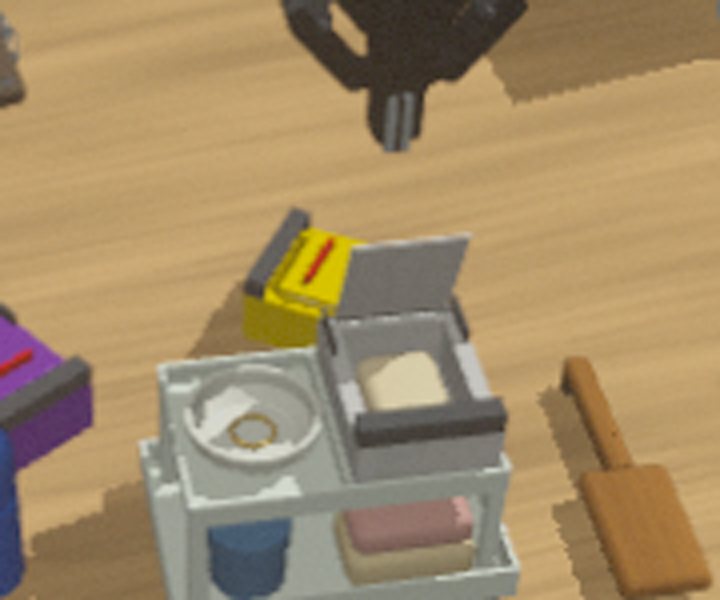

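```bash
python3 - <<'E'
from h import *
for th in (1.3,1.25,1.2,1.1,1,.9,.8,.7,.6,.5,.4,.3,.2,.1,.05,0):
    x=-46+55*np.cos(th)-1.5*np.sin(th)-11; z=42.1+55*np.sin(th)+1.5*np.cos(th)
    print(th, 'tin',round(x,1),round(z,1),'travel x',round(140.8-z,1),'z',round(x+70.7,1))
E
```

```text
1.3 tin -43.7 95.5 travel x 45.3 z 27.0
1.25 tin -41.1 94.8 travel x 46.0 z 29.6
1.2 tin -38.5 93.9 travel x 46.9 z 32.2
1.1 tin -33.4 91.8 travel x 49.0 z 37.3
1 tin -28.5 89.2 travel x 51.6 z 42.2
0.9 tin -24.0 86.1 travel x 54.7 z 46.7
0.8 tin -19.8 82.6 travel x 58.2 z 50.9
0.7 tin -15.9 78.7 travel x 62.1 z 54.8
0.6 tin -12.5 74.4 travel x 66.4 z 58.2
0.5 tin -9.5 69.8 travel x 71.0 z 61.2
0.4 tin -6.9 64.9 travel x 75.9 z 63.8
0.3 tin -4.9 59.8 travel x 81.0 z 65.8
0.2 tin -3.4 54.5 travel x 86.3 z 67.3
0.1 tin -2.4 49.1 travel x 91.7 z 68.3
0.05 tin -2.1 46.3 travel x 94.5 z 68.6
0 tin -2.0 43.6 travel x 97.2 z 68.7
```

Emit:
{"api": "play_rows", "payload": {
  "claw": [255,255,255,255,255,255,255,255,255,255,255,255,255,255,255,255,255],
  "travel": [
    [0.02,0,0.005],
    [0.04,0,0.012],
    [0.045,-0.001,0.02],
    [0.0455,-0.001,0.027],
    [0.047,-0.001,0.032],
    [0.049,-0.001,0.037],
    [0.0505,-0.001,0.04],
    [0.0525,-0.001,0.0435],
    [0.0545,-0.001,0.0465],
    [0.056,-0.001,0.0485],
    [0.058,-0.001,0.051],
    [0.06,-0.001,0.053],
    [0.062,-0.001,0.055],
    [0.0665,-0.001,0.058],
    [0.071,-0.001,0.061],
    [0.071,-0.001,0.061],
    [0.071,-0.001,0.061]
  ],
  "dr": [
    [0,0,0],
    [0,0,0],
    [0,0,0],
    [0,0,0],
    [0,0,0],
    [0,0,0],
    [0,0,0],
    [0,0,0],
    [0,0,0],
    [0,0,0],
    [0,0,0],
    [0,0,0],
    [0,0,0],
    [0,0,0],
    [0,0,0],
    [0,0,0],
    [0,0,0]
  ]
}}

```text
time: 3.65
eef_pos: [0.5724, 0.1946, 0.1595]
tcp_rot: [0.051, 0.706, -0.052, 0.705]
contact_force: [0.0, 0.5, 0.2]
opening: 0.001
```

```bash
python3 - <<'E'
from h import *
st=ctrl.get_state(); print(st['time'],w2tin(st['eef_pos']).round(4), st['contact_force'].round(2))
c=cam('scene'); w=cam('wrist')
b=cv2.resize(c['img'][110:260,270:450],None,fx=4,fy=4,interpolation=cv2.INTER_CUBIC)
cv2.imwrite('pics/s3.png',b[:,:,::-1])
b=cv2.resize(w['img'][130:330,170:450],None,fx=2.7,fy=2.7,interpolation=cv2.INTER_CUBIC)
cv2.imwrite('pics/w3.png',b[:,:,::-1])
E
```

```text
3.65 [-0.0096 -0.0005  0.0695] [0.03 0.54 0.18]
```

View pics/s3.png

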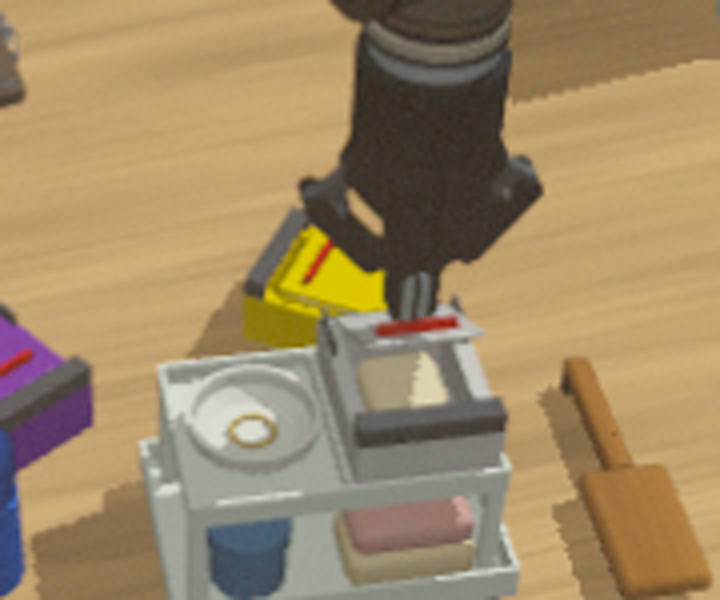

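View pics/w3.png

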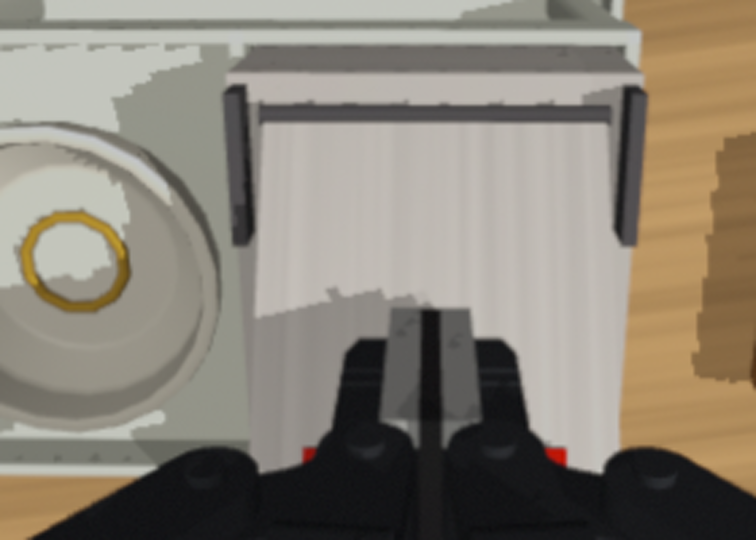

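Emit:
{"api": "play_rows", "payload": {
  "claw": [255,255,255,255,255,255,255,255,255,255],
  "travel": [
    [0.0045,0,0.0025],
    [0.0095,0,0.0045],
    [0.0125,0,0.0055],
    [0.015,0,0.006],
    [0.0175,0,0.0065],
    [0.0205,0,0.007],
    [0.0235,0,0.0075],
    [0.026,0,0.0075],
    [0.026,0,0.0075],
    [0.026,0,0.0075]
  ],
  "dr": [
    [0,0,0],
    [0,0,0],
    [0,0,0],
    [0,0,0],
    [0,0,0],
    [0,0,0],
    [0,0,0],
    [0,0,0],
    [0,0,0],
    [0,0,0]
  ]
}}

```text
time: 4.75
eef_pos: [0.5797, 0.1935, 0.1337]
tcp_rot: [0.051, 0.706, -0.052, 0.705]
contact_force: [1.4, 0.3, 1.6]
opening: 0.002
```

```bash
cat > look.py <<'E'
from h import *
import sys
n=sys.argv[1]
st=ctrl.get_state(); print(st['time'],w2tin(st['eef_pos']).round(4), st['contact_force'].round(2))
c=cam('scene'); w=cam('wrist')
a=cv2.resize(c['img'][175:255,300:440],None,fx=4,fy=4,interpolation=cv2.INTER_CUBIC)
b=cv2.resize(w['img'][130:330,170:450],None,fx=2,fy=2,interpolation=cv2.INTER_CUBIC)[:, :]
cv2.imwrite('pics/s%s.png'%n,a[:,:,::-1]); cv2.imwrite('pics/w%s.png'%n,b[:,:,::-1])
E
python3 look.py 4
```

```text
4.75 [-0.0023 -0.0004  0.0437] [1.37 0.33 1.65]
```

View pics/s4.png

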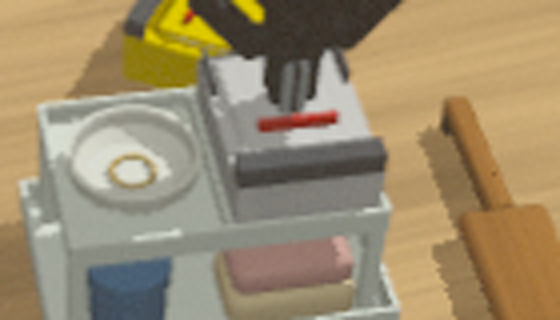

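View pics/w4.png

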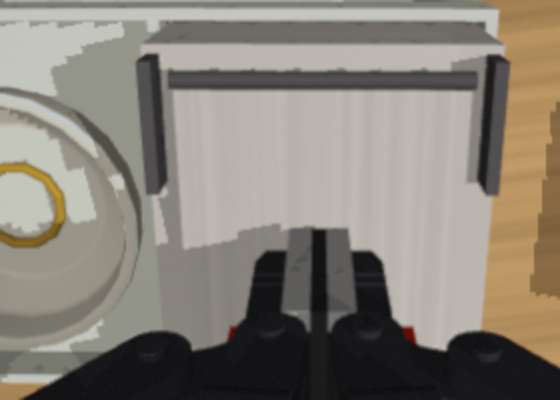

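Emit:
{"api": "play_rows", "payload": {
  "claw": [255,255,255,255],
  "travel": [
    [0.0005,0,0],
    [0.001,0,0],
    [0.0015,0,0],
    [0.0015,0,0]
  ],
  "dr": [
    [0,0,0],
    [0,0,0],
    [0,0,0],
    [0,0,0]
  ]
}}

```text
time: 5.25
eef_pos: [0.5797, 0.1936, 0.1332]
tcp_rot: [0.051, 0.706, -0.052, 0.705]
contact_force: [-1.7, -0.9, 6.7]
opening: -0.001
```

Emit:
{"api": "play_rows", "payload": {
  "claw": [255,255,255,255,255,255,255,255,255],
  "travel": [
    [0,0,0.001],
    [0,0,0.002],
    [0,0,0.003],
    [0,0,0.004],
    [0,0,0.005],
    [0,0,0.006],
    [0,0,0.007],
    [0,0,0.008],
    [0,0,0.008]
  ],
  "dr": [
    [0,0,0],
    [0,0,0],
    [0,0,0],
    [0,0,0],
    [0,0,0],
    [0,0,0],
    [0,0,0],
    [0,0,0],
    [0,0,0]
  ]
}}

```text
time: 6.15
eef_pos: [0.5877, 0.1924, 0.1334]
tcp_rot: [0.051, 0.706, -0.052, 0.705]
contact_force: [-1.3, 0.3, 5.4]
opening: -0.001
```

```bash
python3 look.py 5
```

```text
6.15 [ 0.0058 -0.0004  0.0434] [-1.27  0.32  5.39]
```

View pics/s5.png

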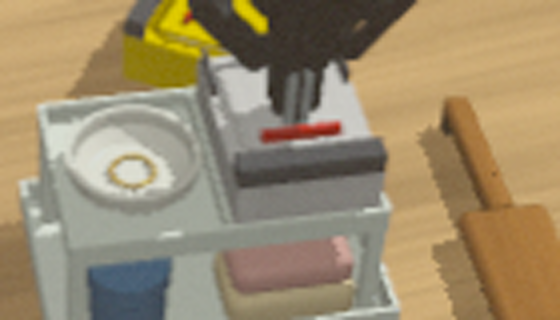

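View pics/w5.png

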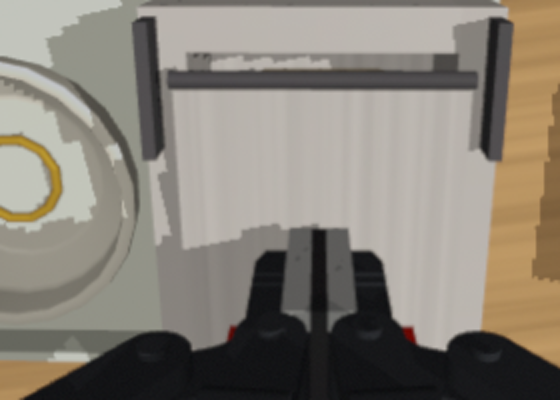

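Emit:
{"api": "play_rows", "payload": {
  "claw": [255,255,255,255,255,255,255,255,255,255],
  "travel": [
    [0,0,0.001],
    [0,0,0.002],
    [0,0,0.003],
    [0,0,0.004],
    [0,0,0.005],
    [0,0,0.006],
    [0,0,0.007],
    [0,0,0.008],
    [0,0,0.009],
    [0,0,0.009]
  ],
  "dr": [
    [0,0,0],
    [0,0,0],
    [0,0,0],
    [0,0,0],
    [0,0,0],
    [0,0,0],
    [0,0,0],
    [0,0,0],
    [0,0,0],
    [0,0,0]
  ]
}}

```text
time: 7.25
eef_pos: [0.5954, 0.1913, 0.1332]
tcp_rot: [0.051, 0.707, -0.052, 0.703]
contact_force: [-3.8, -0.2, 6.2]
opening: -0.0
```

```bash
python3 look.py 6
```

```text
7.25 [ 0.0136 -0.0003  0.0432] [-3.82 -0.19  6.24]
```

View pics/s6.png

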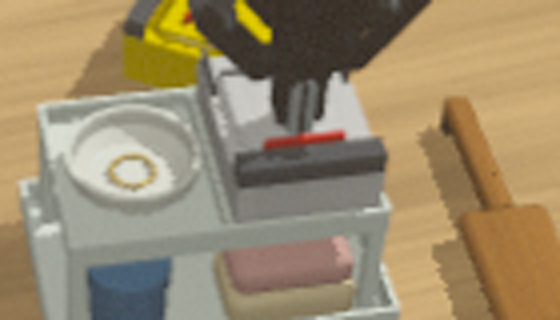

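View pics/w6.png

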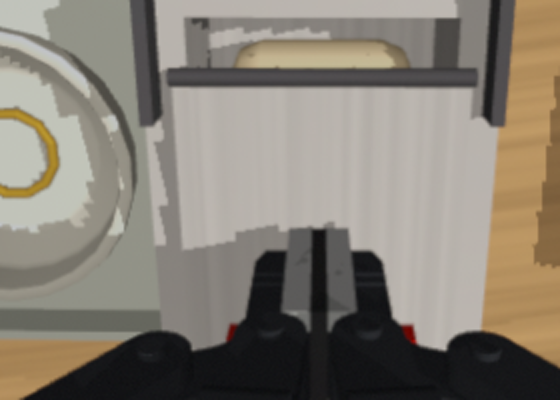

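Emit:
{"api": "play_rows", "payload": {
  "claw": [255,255,255,255,255,255],
  "travel": [
    [0,0,0.0015],
    [0,0,0.0025],
    [0,0,0.0035],
    [0,0,0.0045],
    [0,0,0.0055],
    [0,0,0.006]
  ],
  "dr": [
    [0,0,0],
    [0,0,0],
    [0,0,0],
    [0,0,0],
    [0,0,0],
    [0,0,0]
  ]
}}

```text
time: 7.95
eef_pos: [0.6, 0.1908, 0.133]
tcp_rot: [0.051, 0.708, -0.052, 0.702]
contact_force: [-5.8, 0.9, 7.2]
opening: -0.002
```

```bash
python3 look.py 7
```

```text
7.95 [ 0.0182 -0.0001  0.043 ] [-5.81  0.87  7.22]
```

View pics/s7.png

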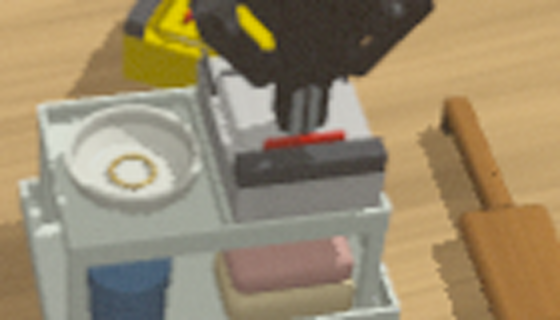

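View pics/w7.png

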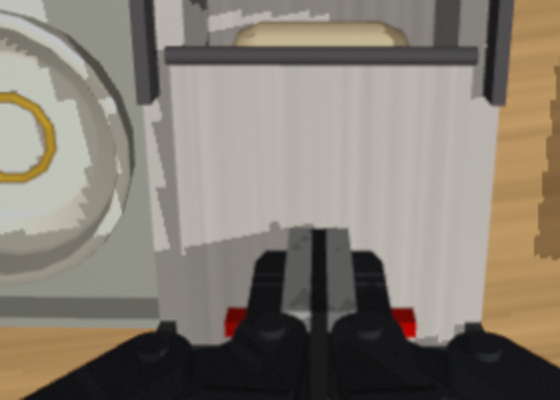

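Emit:
{"api": "play_rows", "payload": {
  "claw": [255,255,255,255,255,255],
  "travel": [
    [0,0,0.0015],
    [0,0,0.003],
    [0,0,0.004],
    [0,0,0.005],
    [0,0,0.005],
    [0,0,0.005]
  ],
  "dr": [
    [0,0,0],
    [0,0,0],
    [0,0,0],
    [0,0,0],
    [0,0,0],
    [0,0,0]
  ]
}}

```text
time: 8.65
eef_pos: [0.6018, 0.1907, 0.1327]
tcp_rot: [0.051, 0.712, -0.052, 0.699]
contact_force: [-10.2, 0.8, 9.8]
opening: 0.001
```

```bash
python3 look.py 8
```

```text
8.65 [0.02   0.0001 0.0427] [-10.2    0.81   9.77]
```

View pics/w8.png

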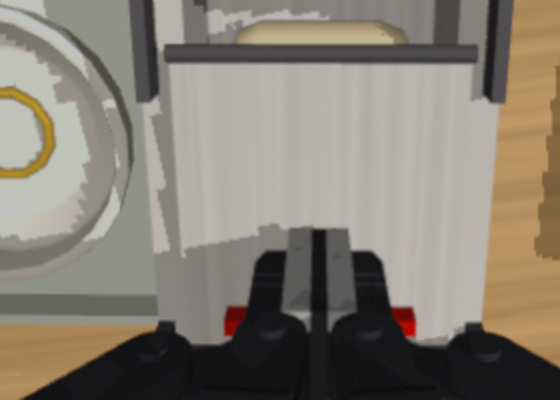

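Emit:
{"api": "play_rows", "payload": {
  "claw": [255,255,255,255,255,255,255,255,255,255,255],
  "travel": [
    [-0.001,0,0.003],
    [-0.003,0,0.002],
    [-0.006,0,0.001],
    [-0.012,0,0],
    [-0.025,0,0],
    [-0.045,0,-0.01],
    [-0.07,0,-0.04],
    [-0.09,0,-0.075],
    [-0.1,0,-0.11],
    [-0.1,0,-0.13],
    [-0.1,0,-0.13]
  ],
  "dr": [
    [0,0,0],
    [0,0,0],
    [0,0,0],
    [0,0,0],
    [0,0,0],
    [0,0,0],
    [0,0,0],
    [0,0,0],
    [0,0,0],
    [0,0,0],
    [0,0,0]
  ]
}}

```text
time: 9.85
eef_pos: [0.4742, 0.2102, 0.2371]
tcp_rot: [0.051, 0.71, -0.051, 0.7]
contact_force: [-0.2, -0.8, -1.0]
opening: 0.003
```

```bash
python3 look.py 9; python3 - <<'E'
from h import *
for n in ('top','scene','wrist'):
    c=cam(n); img=c['img'].astype(int); v,u=np.mgrid[:400,:640]
    save(c,'end_'+n+'.png')
    W=world(c,u,v).reshape(400,640,3)
    T=(W-O)@np.stack([X,Y,Z],1)
    box=(np.abs(T[...,0])<.07)&(np.abs(T[...,1])<.045)
    red=(img[...,0]>100)&(img[...,1]<50)&(img[...,2]<60)&box
    t=T[red]; print(n,'red tin',len(t),t.mean(0).round(4),t.min(0).round(4),t.max(0).round(4))
    mx=img.max(2);mn=img.min(2)
    lip=(mx<95)&(mx-mn<25)&box&(T[...,0]>.02)&(T[...,2]>.042)
    if lip.sum()>20: t=T[lip]; print('  lip',len(t),np.median(t,0).round(4),np.percentile(t,[3,97],axis=0).round(4))
    fl=box&(np.abs(T[...,1])<.028)&(T[...,0]>-.025)&(T[...,0]<.025)&(T[...,2]>.03)
    t=T[fl]; 
    A=np.c_[t[:,:2],np.ones(len(t))]; s=np.linalg.lstsq(A,t[:,2],rcond=None)[0]; print('  flap z=',s.round(4),len(t))
E
```

```text
9.85 [-0.1091  0.0007  0.1471] [-0.24 -0.78 -1.  ]
top red tin 9 [ 0.0321 -0.0119  0.0529] [ 0.0311 -0.0214  0.0502] [ 0.0328 -0.0022  0.0563]
  lip 99 [ 0.0453 -0.0184  0.0502] [[ 0.0396 -0.0397  0.0472]
 [ 0.0507  0.0032  0.0532]]
  flap z= [0.0279 0.0163 0.0453] 130
scene red tin 19 [ 0.0359 -0.0007  0.0497] [ 0.0337 -0.0174  0.0466] [0.0386 0.0219 0.0526]
  lip 114 [ 0.0546 -0.0014  0.0469] [[ 0.0515 -0.0379  0.0421]
 [ 0.0566  0.0373  0.0517]]
  flap z= [ 0.0486 -0.0032  0.045 ] 378
wrist red tin 81 [ 0.0326 -0.0003  0.0526] [ 0.03   -0.0052  0.0485] [0.0361 0.005  0.0552]
  lip 118 [ 0.044  -0.0001  0.0507] [[ 0.0392 -0.0053  0.0498]
 [ 0.0486  0.0051  0.0517]]
  flap z= [0.0557 0.0034 0.0456] 68
```

View pics/s9.png

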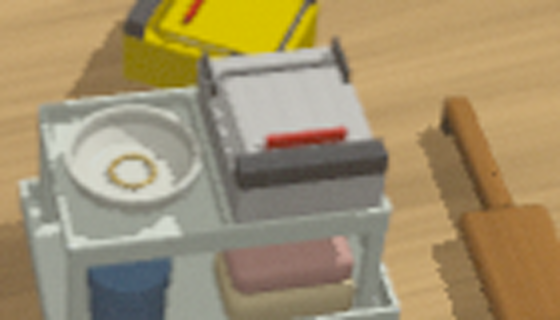

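View pics/end_wrist.png

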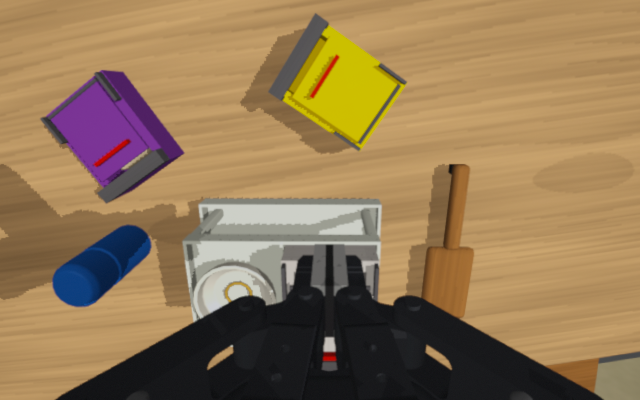

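Emit:
{"api": "play_rows", "payload": {
  "claw": [255,255,255,255,255,255,255,255],
  "travel": [
    [0,0.01,0],
    [0,0.04,0],
    [0,0.08,0],
    [0,0.12,0],
    [0,0.16,0],
    [0,0.19,0],
    [0,0.2,0],
    [0,0.2,0]
  ],
  "dr": [
    [0,0,0],
    [0,0,0],
    [0,0,0],
    [0,0,0],
    [0,0,0],
    [0,0,0],
    [0,0,0],
    [0,0,0]
  ]
}}

```text
time: 10.9
eef_pos: [0.5053, 0.4084, 0.2334]
tcp_rot: [0.05, 0.712, -0.052, 0.699]
contact_force: [-0.8, -0.9, 0.4]
opening: 0.001
```

```bash
python3 - <<'E'
from h import *
for n in ('top','scene'):
    c=cam(n); img=c['img'].astype(int); v,u=np.mgrid[:400,:640]
    W=world(c,u,v).reshape(400,640,3)
    T=(W-O)@np.stack([X,Y,Z],1)
    box=(np.abs(T[...,0])<.07)&(np.abs(T[...,1])<.045)
    red=(img[...,0]>90)&(img[...,1]<70)&(img[...,2]<70)&box
    t=T[red]; print(n,'red tin',len(t),t.mean(0).round(4),t.min(0).round(4),t.max(0).round(4))
    mx=img.max(2);mn=img.min(2)
    lip=(mx<95)&(mx-mn<25)&box&(T[...,2]>.042)
    t=T[lip&(T[...,0]>.02)]; print('  lip',len(t),np.median(t,0).round(4),np.percentile(t,[3,97],axis=0).round(4))
    t=T[lip&(T[...,0]<.0)&(np.abs(T[...,1])<.028)]; print('  hinge bar',len(t),t.mean(0).round(4) if len(t) else '')
    for y in (-.02,.0,.02):
        P=np.array([tin2w([x,y,.0436]) for x in np.arange(-.05,.06,.004)]); p=proj(c,P).round().astype(int)
        print('  ',y,[int(mx[b,a]) for a,b in p])
    w=img[155:240,215:355] if n=='top' else img[170:275,300:440]
    cv2.imwrite('pics/f_%s.png'%n,cv2.resize(w.astype(np.uint8),None,fx=5,fy=5,interpolation=cv2.INTER_CUBIC)[:,:,::-1])
E
```

```text
top red tin 19 [ 0.0321 -0.      0.0525] [ 0.0315 -0.0216  0.0493] [0.033  0.021  0.0547]
  lip 173 [ 0.0453 -0.0013  0.05  ] [[ 0.0399 -0.039   0.0468]
 [ 0.0506  0.0375  0.0528]]
  hinge bar 37 [-0.0279  0.0014  0.0443]
   -0.02 [112, 108, 109, 104, 109, 87, 80, 108, 108, 109, 109, 110, 108, 124, 157, 155, 154, 155, 155, 155, 152, 114, 142, 50, 62, 60, 100, 153]
   0.0 [113, 110, 107, 93, 116, 46, 83, 110, 110, 111, 110, 110, 106, 160, 158, 158, 157, 158, 158, 159, 155, 142, 159, 42, 63, 58, 103, 152]
   0.02 [112, 110, 108, 106, 105, 41, 75, 111, 112, 110, 125, 161, 162, 161, 162, 160, 160, 161, 159, 161, 156, 141, 159, 43, 59, 58, 105, 154]
scene red tin 45 [0.036  0.0017 0.0502] [ 0.0335 -0.018   0.0452] [0.0384 0.0219 0.0558]
  lip 137 [ 0.0541 -0.0009  0.047 ] [[ 0.0489 -0.0383  0.0425]
 [ 0.0569  0.0372  0.0515]]
  hinge bar 3 [-0.0265 -0.0053  0.0443]
   -0.02 [206, 129, 135, 142, 141, 127, 95, 141, 140, 142, 139, 143, 140, 141, 188, 195, 195, 193, 195, 185, 159, 136, 97, 97, 95, 82, 71, 72]
   0.0 [212, 212, 175, 144, 143, 126, 94, 138, 140, 141, 142, 140, 143, 185, 195, 194, 194, 195, 195, 154, 122, 120, 103, 93, 95, 77, 69, 74]
   0.02 [202, 156, 147, 143, 146, 130, 131, 141, 143, 141, 143, 191, 195, 194, 192, 194, 195, 196, 195, 150, 122, 124, 103, 96, 97, 77, 69, 71]
```

View pics/f_top.png

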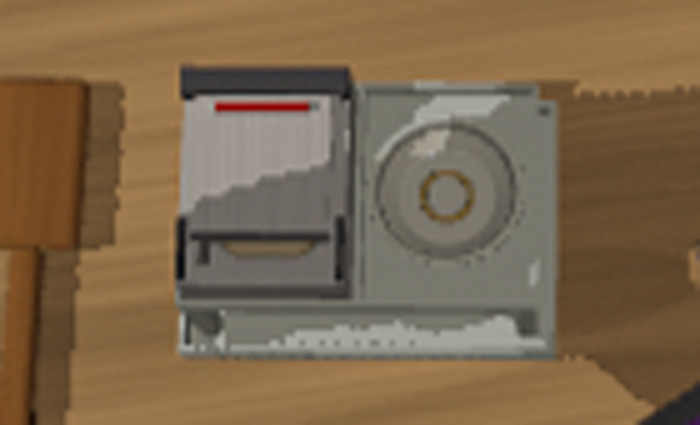

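View pics/f_scene.png

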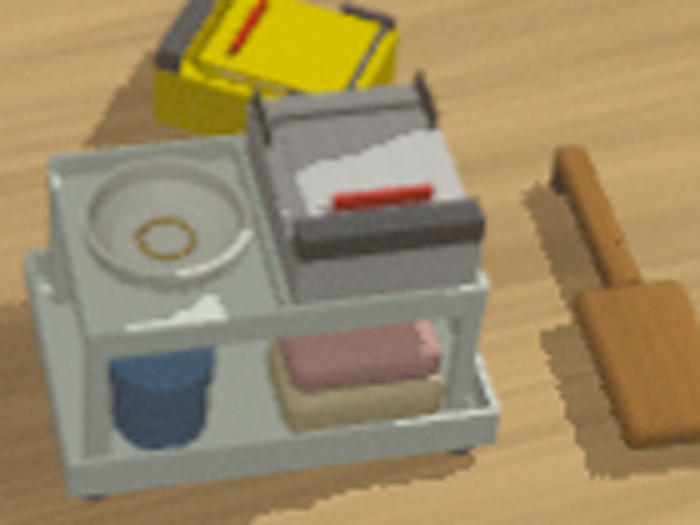

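```bash
python3 -c "
from plant import ctrl
print(ctrl.get_state()['contact_force']); print(ctrl.sign_off())"
```

```text
[-0.02397779 -0.25728572  0.09282597]
the job is handed in; nothing more can be done
None
```

The aluminium tin is shut, and I handed the job in at about 11 s. With the fingers closed I folded the flap over and pressed it onto its stop (about 7 N). I then pushed it under the lip until the fingers stalled against the ridge at about 10 N.

**Flap position:** After letting go, the last top view puts the ridge centre 32.1 mm along the tin and the lip centre at 45.3 mm. Fully home they should be at 32 and 45 mm, so the slide is about 16 mm, within roughly 1 mm.

**Staying shut:** The flap is still held under the lip with the arm withdrawn. It has sprung up a little against the lip, which the clearance there allows.

**Surroundings:** In the final pictures the tin is seated in its bay. The dish and hairbrush look unmoved, and the arm never went near the deodorant.

**Disagreement between views:** The wrist view put the ridge about 2 mm nearer the lip than the top view did. The scene camera placed both the ridge and the lip several mm further along than the top view. It sees the lip's front face, so I relied on the top view.

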